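Click the cap tub's clip-on lid shut

ROBOT

A 7-joint arm with a two-finger parallel gripper is mounted at the origin on the work surface. World frame = base frame: x ahead of the robot, y to its left, z up, the work surface at z = 0. Lengths are in mm, angles in degrees, forces in N, time in s.
With the tool pointing down it reaches from about 425 to 925 mm from the base axis. Payload 6.8 kg.
Tool frame: the origin (TCP) lies between the finger pads; the fingertips stand 8 mm ahead of it and the grasp point (between the pads) lies 11 mm behind it (bot.nose_length is the distance from the TCP to the fingertips, in mm); z points along the fingers, y is the line along which they close (so a half turn about z gives the same grasp; the last joint's range is limited). The gripper opens to 88 mm and grips with 3 to 60 N. Pads are 20 mm wide; open, the fingers measure 115 mm over their backs; the gripper's body (75 mm by 178 mm) begins 61 mm behind the grasp point.
Start: joints at [-81.939, 27.33, 1.283, 89.118, -0.659, 63.558, -4.761], TCP at [166.208, 654.235, 201.564] pointing down, gripper open.
Joint ranges: [-169.35, 169.35], [-19.33, 120.38], [-80.79, 83.38], [13.8, 139.57], [-78.32, 258.32], [9.67, 109.79], [-169.56, 169.56]. Speed limits (degrees/s): [136.94, 136.94, 180, 180, 180, 180, 180].

INTERFACE

Orientations are given as a 3x3 rotation matrix whose columns are the frame's x, y, z axes.
In Python, from cell import bot, imaging gives the robot as it stands.
- The arm moves only by the shell command python3 -m creep 'ROWS' [FORCE]. ROWS is JSON, one flat list of numbers, 5 for each row, row after row: the gripper command: -1 is shut, 1 is fully open, values between are in proportion, then the shift along the tool's x, y, z in mm, then the turn about the tool's z in rad. In form: [claw, tx, ty, tz, spin, claw, tx, ty, tz, spin, ...]. A call has 1 to 8 rows; each row is the pose to reach, as a shift and turn from the pose commanded when the call began, along the tool's axes at that moment; what a row does not reach only later rows make up. A row lasts 1/8 s, in which the tool goes at most 62.5 mm and 10.7 degrees, less where a joint would pass 70% of its speed; a pose out of reach is approached as far as the arm can. A call with a gripper value outside its range is refused whole. The fingers move at their own pace and stop on an object; FORCE is the grip in N (left out, the last holds). Time passes only in rows, so rows that repeat a pose let the fingers close. It gives the time, the measured TCP pose, the force, the opening and the grip force at its end, in the units of the state.
- bot.observe(): the state, without advancing time (a new reading comes with each control period).
- imaging.grab_frame(name): name is "side" or "top" or "wrist"; returns the picture (480x640x3 uint8, red, green, blue); there is no depth.
- imaging.camera_model(name): a dict with "fx", "fy", "cx", "cy" (pixels), "cam_to_world" (4x4, takes a point from camera to world coordinates); the wrist camera has in their place "hand_eye" (4x4, takes a point from camera to tool coordinates, whose origin is the TCP and whose axes are the flange's). Camera axes: x right, y down, z forward; pixel columns grow to the right and rows downward; lengths in mm; the calibration is good to about 2 mm. A picture is of the moment at which its call begins: read the wrist's pose just before it. camera_model takes no time and is no camera call.
- bot.hand_in(): hands the job in; it is judged then, once.
Trained networks look in the newest picture that a camera, given by its name, has taken for a name from the list of things; names that differ only in an ending like _2 or _b are one class to them, and where a whole thing is asked for, a point or a joint stands for the part that bears it (a point fixed in the world has none). Each returns a list of dicts, best first, with "confidence" (0 to 1); they miss things now and then, are a little off and sometimes report something else, mostly with a low value. They report only what shows in the picture. A call takes as long as a camera call.
- imaging.trace(camera, query): "region" (480x640 bool, what is visible of it) and "centre" ([column, row] in pixels, amid what is visible of it).
The state is a dict: "t": time; "joints": joint angles; "qvel": joint speeds; "joint_efforts": joint torques, N m; "ee_pos": TCP position; "ee_rot": TCP orientation; "contact_force": force on the tool from outside, world axes, zero at the start; "ft_torque": the same for the moment, N m; "finger_gap": opening from 0.0 (shut) to 1.0 (fully open); "finger_force": force on a finger pad.
Only numpy, scipy, OpenCV 4.12 (cv2) and the standard library are available. Lean on these libraries where they do the work, as an engineer would, in place of code of your own. Each camera call takes 0.05 s, during which the arm holds its last target. There are 200 camera calls.

TASK

The lid on the tub of sorted bottle caps is lying in place but its four green rim sections still stand up: press them down with the fingertips, one section after another, until all four have clicked shut. Only press; do not pick the tub up, tip it over or shove it from its place, and leave the jar, the stack of tubs, the can and the brush undisturbed.

Things in the scene. Friction and masses are not known exactly. Their poses are not given: they have to be found in the camera images.
- tub: White tub of bottle caps, loose, about 0.75 kg; 174 x 134 mm over the lid (long side along its x), lid top 78 mm above the table. Origin: centre of the underside, z up. Lid: fixed flat clear window, 120 x 80 mm, framed by four green rim sections, one per side, each hinged along its inner edge at the window's border (60 mm from centre on short sides, 40 mm on long), 76 mm up.
- clip_east (a joint): Green rim section on the short side facing the tub's +x: 78 mm long, 27 mm from hinge to outer edge, 4 mm thick. 0 rad = sprung up, outer edge about 9 mm high; 0.35 = shut, level with the window. Takes 4 to 6 N on its outer half; past half-way (0.175) it clicks shut by itself and stays, short of that it springs up again.
- clip_east_top (a point): Point on the top face of that section (+x side), midway along its length and 16 mm out from its hinge: a good place to press. It moves with the section; when shut it is 78 mm above the table and 76 mm from the tub's centre line.
- clip_north (a joint): Green rim section on the long side facing the tub's +y: 118 mm long, 27 mm from hinge to outer edge, 4 mm thick. 0 rad = sprung up, outer edge about 9 mm high; 0.35 = shut, level with the window. Takes 4 to 6 N on its outer half; past half-way (0.175) it clicks shut by itself and stays, short of that it springs up again.
- clip_north_top (a point): Point on the top face of that section (+y side), midway along its length and 16 mm out from its hinge: a good place to press. It moves with the section; when shut it is 78 mm above the table and 56 mm from the tub's centre line.
- clip_west (a joint): Green rim section on the short side facing the tub's -x: 78 mm long, 27 mm from hinge to outer edge, 4 mm thick. 0 rad = sprung up, outer edge about 9 mm high; 0.35 = shut, level with the window. Takes 4 to 6 N on its outer half; past half-way (0.175) it clicks shut by itself and stays, short of that it springs up again.
- clip_west_top (a point): Point on the top face of that section (-x side), midway along its length and 16 mm out from its hinge: a good place to press. It moves with the section; when shut it is 78 mm above the table and 76 mm from the tub's centre line.
- clip_south (a joint): Green rim section on the long side facing the tub's -y: 118 mm long, 27 mm from hinge to outer edge, 4 mm thick. 0 rad = sprung up, outer edge about 9 mm high; 0.35 = shut, level with the window. Takes 4 to 6 N on its outer half; past half-way (0.175) it clicks shut by itself and stays, short of that it springs up again.
- clip_south_top (a point): Point on the top face of that section (-y side), midway along its length and 16 mm out from its hinge: a good place to press. It moves with the section; when shut it is 78 mm above the table and 56 mm from the tub's centre line.
- jar: Tall clear jar with red flip-top lid, 90 mm diameter, 164 mm tall, loose bystander. Origin at the centre of its underside.
- tub_stack: Stack of three nested empty white tubs, 166 x 128 mm, 100 mm tall, loose bystander. Origin at the centre of its underside.
- can: Empty-looking aluminium can, 66 mm diameter, 115 mm tall, loose bystander. Origin at the centre of its underside.
- brush: Black plastic hand brush lying bristles down, about 200 mm long along its own x, 55 mm wide, 39 mm tall, loose bystander. Origin at table level near its middle.

How it is judged (in metres and radians):
On the way, in this order (a step that is already met when the one before it is completed fails the run):
1. a first section of the lid rim is clicked shut, before the last of them (value of joint any of clip_east, clip_north, clip_west, clip_south above 0.3 rad), for 0.1 s.
2. all four sections are clicked shut (value of joint each of clip_east, clip_north, clip_west, clip_south above 0.3 rad), for 0.2 s.
At the end, for the whole second after the job is handed in: All four rim sections are shut (each joint above 0.30 rad of 0.35); the tub stands upright (within 0.05 rad) and at rest on the table, within 40 mm of where it started; the jar, tub stack, can and brush stand within 30 mm of where they were, not tipped (all of step 2 and angle between tub's own z axis and vertical below 0.05 rad and height (world z) of tub below 0.006 m and distance of tub from where it was at the start of the episode below 0.04 m and linear speed of tub below 0.02 m/s and distance of each of jar, tub_stack, can, brush from where it was at the start of the episode below 0.03 m and angle between each of jar, tub_stack, can, brush's own z axis and vertical below 0.1 rad); the robot touches nothing.
It fails at once if the tub is lifted off the table (height (world z) of tub above 0.012 m).
It fails at once if the tub is tipped (angle between tub's own z axis and vertical above 0.25 rad).
It fails at once if the tub is shoved more than 40 mm from its place (distance of tub from where it was at the start of the episode above 0.04 m).
It fails at once if the jar, tub stack, can or brush is moved more than 30 mm or tipped (distance of any of jar, tub_stack, can, brush from where it was at the start of the episode above 0.03 m or angle between any of jar, tub_stack, can, brush's own z axis and vertical above 0.3 rad).
It also fails if it takes over 48 s, if anything falls off the work surface, if the arm or the gripper's body presses on something with over 40 N, if the wrist force passes 120 N, or if a joint passes its speed limit or range.

## Working session

There is one attempt and no reset: what is moved stays moved. The work goes in short steps, Python scripts to look and compute and a shell command to move; the robot and the scene stay as the last step left them, time stands still between calls to the robot, and variables do not carry over. Pictures are saved under pics/ and viewed, at most 10 in all, crops included, and the job is handed in when it is done.

```bash
mkdir -p pics; cat > h.py <<'E'
import numpy as np,cv2
from cell import bot,imaging
def ray(cam,px,z,s=None):
    m=imaging.camera_model(cam)
    if 'cam_to_world' in m: T=np.array(m['cam_to_world'])
    else:
        B=np.eye(4);B[:3,:3]=s['ee_rot'];B[:3,3]=s['ee_pos'];T=B@np.array(m['hand_eye'])
    d=T[:3,:3]@np.array([(px[0]-m['cx'])/m['fx'],(px[1]-m['cy'])/m['fy'],1.])
    return T[:3,3]+d*(z-T[2,3])/d[2]
E
python3 - <<'E'
from h import *
s=bot.observe();print(s['ee_pos'],np.round(s['ee_rot'],3).tolist(),s['t'])
f=imaging.grab_frame('top');cv2.imwrite('pics/top.png',f[:,:,::-1])
f=imaging.grab_frame('side');cv2.imwrite('pics/side.png',f[:,:,::-1])
for q,z in [('clip_east_top',82),('clip_north_top',82),('clip_west_top',82),('clip_south_top',82),('tub',70),('jar',160),('tub_stack',100),('can',115),('brush',30)]:
    for r in imaging.trace('top',q)[:3]:
        cs=max(cv2.findContours(r['region'].astype('uint8'),0,2)[0],key=len)
        box=cv2.boxPoints(cv2.minAreaRect(cs))
        print(q,round(r['confidence'],2),np.round(r['centre']),ray('top',r['centre'],z)[:2].round(),[ray('top',p,z)[:2].round().tolist() for p in box])
E
```

```text
[166.07526889 653.60418811 200.61296139] [[-0.969, 0.246, -0.0], [0.246, 0.969, -0.002], [-0.0, -0.002, -1.0]] 0.0
clip_east_top 0.72 [273. 226.] [651.  99.] [[651.0, 140.0], [671.0, 64.0], [642.0, 57.0], [622.0, 132.0]]
clip_north_top 0.84 [262. 269.] [556. 126.] [[613.0, 161.0], [621.0, 131.0], [506.0, 101.0], [499.0, 131.0]]
clip_west_top 0.63 [294. 293.] [501.  56.] [[507.0, 101.0], [529.0, 25.0], [499.0, 16.0], [477.0, 92.0]]
clip_west_top 0.47 [256. 265.] [566. 140.] [[612.0, 161.0], [619.0, 134.0], [507.0, 103.0], [500.0, 130.0]]
clip_south_top 0.97 [308. 250.] [595.  21.] [[642.0, 56.0], [650.0, 27.0], [536.0, -4.0], [528.0, 24.0]]
tub 0.95 [282. 264.] [567.  80.] [[644.0, 174.0], [684.0, 32.0], [506.0, -16.0], [468.0, 124.0]]
jar 0.85 [506. 273.] [ 529. -394.] [[581.0, -339.0], [577.0, -457.0], [483.0, -451.0], [486.0, -334.0]]
jar 0.26 [295. 292.] [500.  51.] [[504.0, 93.0], [524.0, 23.0], [496.0, 15.0], [476.0, 85.0]]
tub_stack 0.57 [144. 297.] [499. 384.] [[573.0, 462.0], [594.0, 320.0], [430.0, 292.0], [409.0, 432.0]]
can 0.91 [451. 186.] [ 725. -297.] [[720.0, -239.0], [782.0, -305.0], [735.0, -348.0], [673.0, -282.0]]
brush 0.78 [266. 191.] [742. 117.] [[875.0, 143.0], [879.0, 87.0], [683.0, 74.0], [680.0, 129.0]]
```

View pics/top.png

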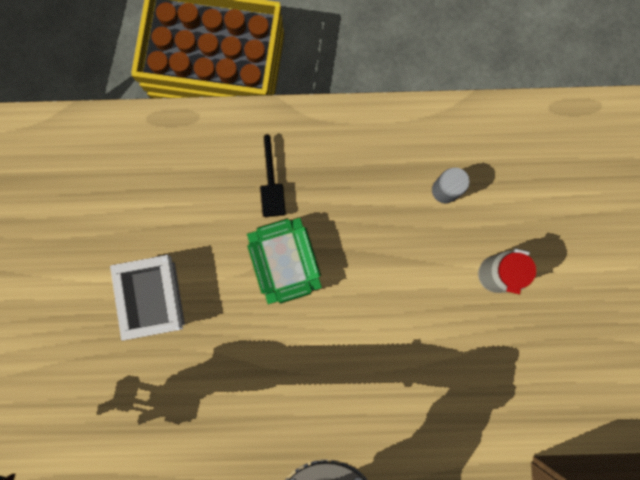

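View pics/side.png

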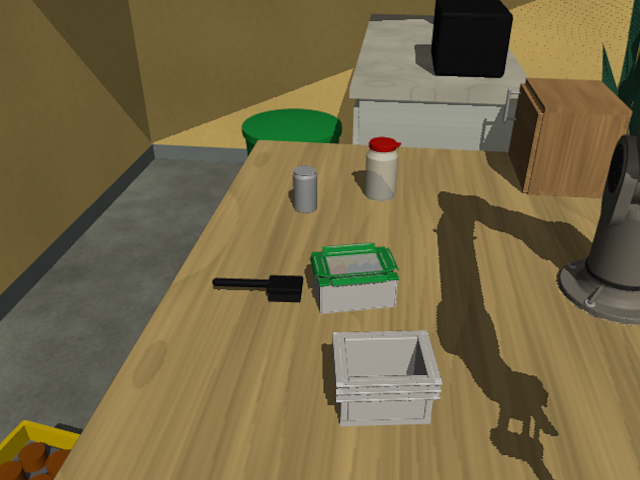

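The top view shows the tub at (285,260) with all the rims up. The brush is at (270,190), the stack at (146,297), the can at (452,186) and the jar at (510,272). That puts the tub centre at about (575, 78) with a yaw of about 15.5°. I'll move over it with the fingers closing and turn to line up with the tub.

```bash
python3 -m creep '[-1,-45,-38,0,-0.06, -1,-90,-76,0,-0.12, -1,-135,-114,0,-0.18, -1,-180,-152,0,-0.25, -1,-225,-190,0,-0.31, -1,-270,-228,0,-0.38, -1,-315,-266,0,-0.44, -1,-360,-305,0,-0.5]' 20
python3 - <<'E'
from h import *
s=bot.observe();R=s['ee_rot'];print(s['t'],s['ee_pos'],s['joints'],np.degrees(np.arctan2(R[1,0],R[0,0])),R.T@(np.array([575,78,180])-s['ee_pos']))
E
```

```text
t: 1.55
ee_pos: [441.1, 268.5, 202.0]
ee_rot: [[-0.968, -0.251, 0.001], [-0.251, 0.968, 0.001], [-0.001, 0.001, -1.0]]
contact_force: [0.4, 1.4, -0.2]
finger_gap: 0.125
finger_force: 0.0
1.55 [441.05704284 268.51280278 201.96533879] [-44.08856129  12.23878589   6.7703035  111.03875115  -1.72312065
  56.75474475  67.99085472] -165.48170304616903 [ -81.88563712 -218.01984148   21.9182813 ]
```

```bash
python3 -m creep '[-1,-20,-54,0,0, -1,-40,-108,0,0, -1,-60,-162,0,0, -1,-82,-218,0,-0.015, -1,-82,-218,0,-0.015,-1,-82,-218,0,-0.015]'
python3 - <<'E'
from h import *
s=bot.observe();R=s['ee_rot'];print(s['t'],s['ee_pos'],np.degrees(np.arctan2(R[1,0],R[0,0])))
f=imaging.grab_frame('wrist');cv2.imwrite('pics/w1.png',f[:,:,::-1])
for q in ['clip_east_top','clip_north_top','clip_west_top','clip_south_top']:
    for r in imaging.trace('wrist',q)[:2]:
        cs=max(cv2.findContours(r['region'].astype('uint8'),0,2)[0],key=len)
        b=cv2.minAreaRect(cs);box=cv2.boxPoints(b)
        print(q,round(r['confidence'],2),np.round(b[0]),ray('wrist',b[0],82,s)[:2].round(),[ray('wrist',p,82,s)[:2].round().tolist() for p in box])
E
```

```text
t: 2.3
ee_pos: [573.3, 79.7, 201.4]
ee_rot: [[-0.965, -0.263, -0.0], [-0.263, 0.965, 0.0], [0.0, 0.001, -1.0]]
contact_force: [-0.7, 0.6, -0.7]
finger_gap: 0.005
finger_force: 0.0
2.3 [573.33354023  79.66348528 201.39887151] -164.76213982884246
clip_north_top 0.59 [377. 230.] [556. 130.] [[619.0, 132.0], [506.0, 101.0], [499.0, 129.0], [611.0, 163.0]]
clip_north_top 0.24 [587. 234.] [512. 305.] [[450.0, 230.0], [428.0, 310.0], [584.0, 391.0], [609.0, 299.0]]
clip_west_top 0.81 [314. 142.] [501.  59.] [[497.0, 19.0], [477.0, 92.0], [505.0, 100.0], [525.0, 26.0]]
clip_south_top 0.79 [252. 230.] [585.  27.] [[536.0, -2.0], [527.0, 25.0], [637.0, 60.0], [648.0, 30.0]]
```

View pics/w1.png

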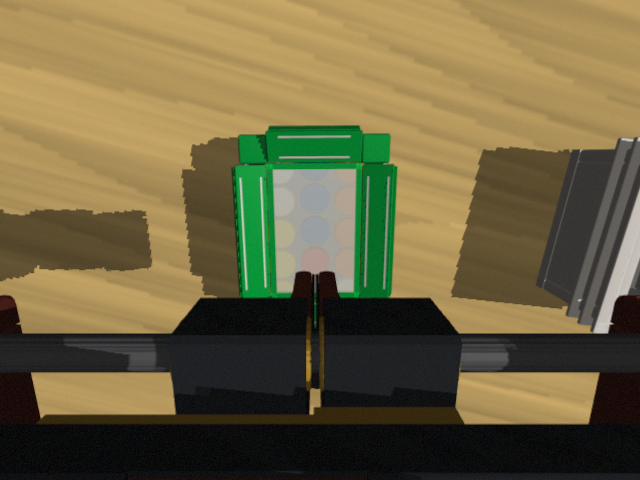

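The wrist view shows the north, south and west rims at (377,230), (252,230) and (314,142). This agrees with the estimate: centre (574.5, 78.5), and the tool is aligned with the tub. Next I'll press north.

```bash
python3 -m creep '[-1,-1,40,40,0, -1,-1,57,85,0, -1,-1,57,101,0, -1,-1,57,106,0, -1,-1,57,111,0, -1,-1,57,115,0, -1,-1,57,116,0,-1,-1,57,116,0]'
```

```text
t: 3.55
ee_pos: [559.9, 134.4, 85.9]
ee_rot: [[-0.965, -0.263, 0.001], [-0.263, 0.965, 0.0], [-0.001, 0.0, -1.0]]
contact_force: [0.2, 0.7, 0.1]
finger_gap: 0.002
finger_force: 0.0
```

The force is zero with the tip at 78 mm, so north has probably clicked. Next is south.

```bash
python3 -m creep '[-1,0,0,-27,0, -1,0,-58,-27,0, -1,0,-116,-27,0, -1,0,-116,-15,0, -1,0,-116,-8,0, -1,0,-116,-3,0, -1,0,-116,0,0,-1,0,-116,0,0]'
```

```text
t: 4.55
ee_pos: [589.9, 23.4, 85.4]
ee_rot: [[-0.964, -0.264, -0.0], [-0.264, 0.964, 0.0], [0.0, 0.0, -1.0]]
contact_force: [0.1, 0.4, 0.5]
finger_gap: 0.007
finger_force: 0.0
```

```bash
python3 -m creep '[-1,0,0,-27,0, -1,40,30,-27,0, -1,78,58,-27,0, -1,78,58,-15,0, -1,78,58,-8,0, -1,78,58,-3,0, -1,78,58,0,0,-1,78,58,0,0]'
```

```text
t: 5.55
ee_pos: [499.9, 57.6, 85.2]
ee_rot: [[-0.965, -0.262, -0.0], [-0.262, 0.965, -0.0], [0.0, -0.0, -1.0]]
contact_force: [-0.2, 0.4, 0.9]
finger_gap: 0.005
finger_force: 0.0
```

```bash
python3 -m creep '[-1,0,0,-27,0, -1,-55,0,-27,0, -1,-110,0,-27,0, -1,-156,0,-27,0, -1,-156,0,-14,0, -1,-156,0,-6,0, -1,-156,0,0,0,-1,-156,0,0,0]'
```

```text
t: 6.55
ee_pos: [649.0, 98.6, 85.2]
ee_rot: [[-0.965, -0.263, -0.001], [-0.263, 0.965, -0.0], [0.001, 0.0, -1.0]]
contact_force: [-0.6, -0.6, -0.4]
finger_gap: 0.005
finger_force: 0.0
```

```bash
python3 -m creep '[-1,0,0,-40,0, -1,0,0,-90,0, -1,-50,0,-120,0, -1,-80,0,-120,0, -1,-80,0,-120,0]'
python3 - <<'E'
from h import *
s=bot.observe()
f=imaging.grab_frame('wrist');cv2.imwrite('pics/w2.png',f[:,:,::-1])
f=imaging.grab_frame('side');cv2.imwrite('pics/s2.png',cv2.resize(f[200:350,260:460,::-1],None,fx=4,fy=4))
E
```

```text
t: 7.18
ee_pos: [728.3, 120.8, 205.8]
ee_rot: [[-0.965, -0.264, 0.001], [-0.264, 0.965, 0.0], [-0.001, 0.0, -1.0]]
contact_force: [0.0, -0.6, -1.2]
finger_gap: 0.008
finger_force: 0.0
```

View pics/w2.png

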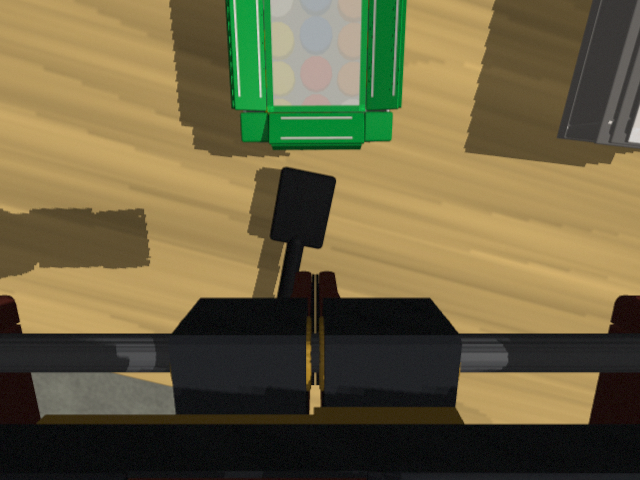

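View pics/s2.png

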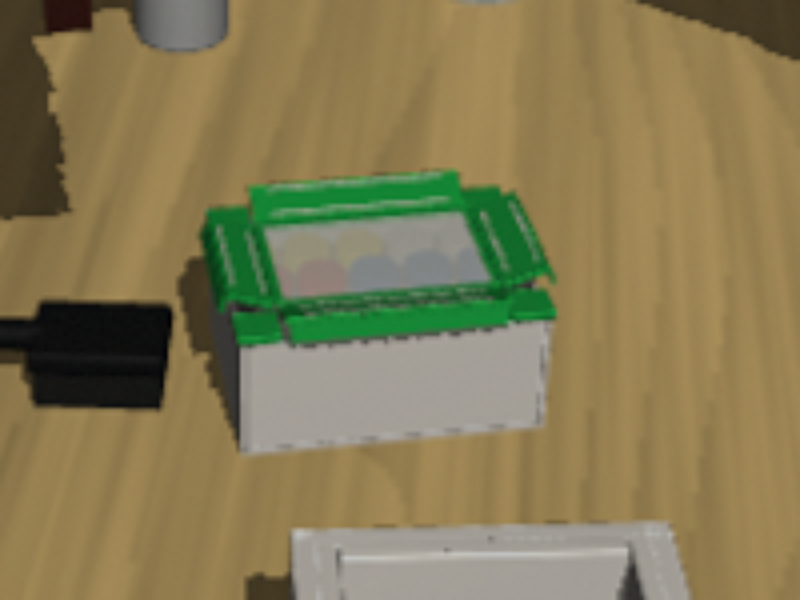

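The sections may still be up. I'll compare the same crop before and after.

```bash
python3 - <<'E'
from h import *
print(bot.nose_length)
a=cv2.imread('pics/side.png')[230:320,295:415]
b=imaging.grab_frame('side')[230:320,295:415,::-1]
cv2.imwrite('pics/cmp.png',cv2.resize(np.vstack([a,b]),(400*1,600),interpolation=cv2.INTER_CUBIC))
E
```

```text
8.0
```

View pics/cmp.png

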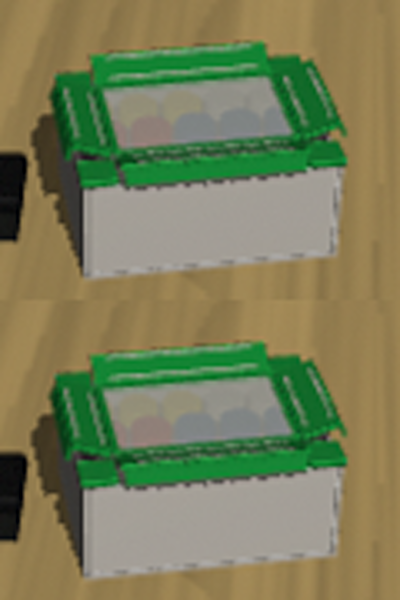

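The two crops are identical, so nothing was touched and the tips sit higher than computed. I'll press east again, going deeper in small steps while watching the force.

```bash
python3 -m creep '[-1,40,0,0,0, -1,81,0,40,0, -1,81,0,90,0, -1,81,0,118,0, -1,81,0,121,0,-1,81,0,122,0,-1,81,0,123,0,-1,81,0,123,0]'
python3 - <<'E'
from h import *
f=imaging.grab_frame('side');cv2.imwrite('pics/s3.png',cv2.resize(f[180:330,260:460,::-1],None,fx=4,fy=4))
E
```

```text
t: 8.32
ee_pos: [649.8, 98.9, 83.6]
ee_rot: [[-0.965, -0.263, 0.002], [-0.263, 0.965, 0.0], [-0.002, 0.0, -1.0]]
contact_force: [-0.3, 0.6, 0.2]
finger_gap: 0.007
finger_force: 0.0
```

View pics/s3.png

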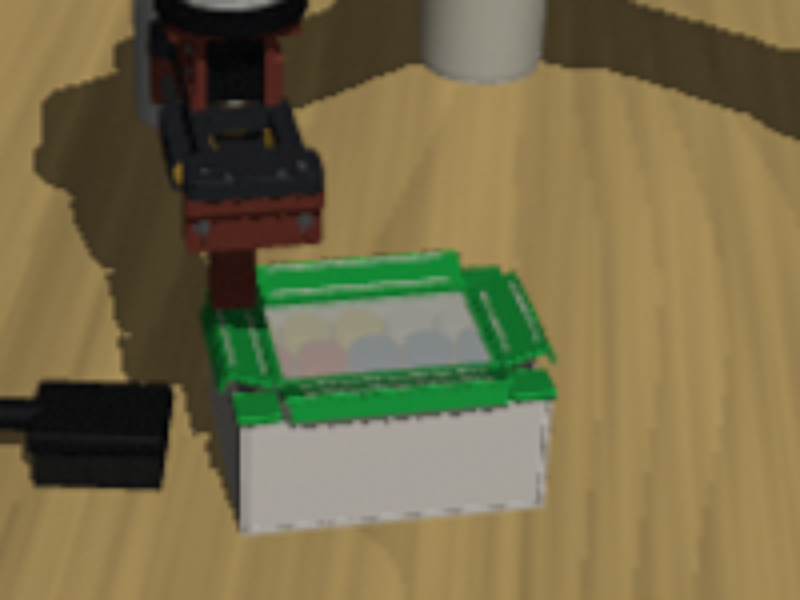

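```bash
python3 - <<'E'
from h import *
m=imaging.camera_model('side');T=np.linalg.inv(m['cam_to_world'])
for p in [(649.8,98.9,75.6),(649.8,98.9,85),(649.8,98.9,95),(649.8,98.9,105),(574.5,78.5,78)]:
    c=T@np.array([*p,1]);print(p,m['fx']*c[0]/c[2]+m['cx'],m['fy']*c[1]/c[2]+m['cy'])
E
```

```text
(649.8, 98.9, 75.6) 317.4688000813049 267.34725991457253
(649.8, 98.9, 85) 317.4479663431707 263.629350610651
(649.8, 98.9, 95) 317.4256199162544 259.6414926464866
(649.8, 98.9, 105) 317.4030825901367 255.61956754026258
(574.5, 78.5, 78) 353.76917512298456 263.549822073708
```

The fingertip shows at row 257 where row 267 was expected, so the shut fingertips really stand about 20 mm higher than computed. I'll go down in small steps until contact.

```bash
python3 -m creep '[-1,0,0,3,0,-1,0,0,6,0,-1,0,0,9,0,-1,0,0,11,0,-1,0,0,11,0]'
```

```text
t: 9.0
ee_pos: [649.0, 98.7, 71.3]
ee_rot: [[-0.965, -0.263, -0.0], [-0.263, 0.965, -0.0], [0.0, 0.0, -1.0]]
contact_force: [0.1, -0.0, 0.7]
finger_gap: 0.006
finger_force: 0.0
```

```bash
python3 -m creep '[-1,0,0,1.5,0,-1,0,0,3,0,-1,0,0,3,0]'
```

```text
t: 9.38
ee_pos: [649.1, 98.7, 68.4]
ee_rot: [[-0.965, -0.263, -0.0], [-0.263, 0.965, -0.0], [0.0, 0.0, -1.0]]
contact_force: [-0.4, -0.2, -0.6]
finger_gap: 0.003
finger_force: 0.0
```

```bash
python3 -m creep '[-1,0,0,1.5,0,-1,0,0,2,0,-1,0,0,2,0]'
```

```text
t: 9.75
ee_pos: [649.1, 98.7, 66.5]
ee_rot: [[-0.965, -0.263, -0.0], [-0.263, 0.965, -0.0], [0.0, -0.0, -1.0]]
contact_force: [0.7, 0.0, -0.7]
finger_gap: 0.006
finger_force: 0.1
```

```bash
python3 -m creep '[-1,0,0,1.5,0,-1,0,0,2,0,-1,0,0,2,0]'
```

```text
t: 10.12
ee_pos: [649.6, 98.9, 64.9]
ee_rot: [[-0.965, -0.263, 0.001], [-0.263, 0.965, 0.0], [-0.001, 0.0, -1.0]]
contact_force: [0.2, 0.6, 3.0]
finger_gap: 0.006
finger_force: 1.5
```

```bash
python3 -m creep '[-1,0,0,1.5,0,-1,0,0,2,0,-1,0,0,2,0]'
python3 - <<'E'
from h import *
f=imaging.grab_frame('side');cv2.imwrite('pics/s4.png',cv2.resize(f[205:315,270:430,::-1],None,fx=5,fy=5))
E
```

```text
t: 10.5
ee_pos: [648.5, 98.6, 62.0]
ee_rot: [[-0.965, -0.263, -0.001], [-0.263, 0.965, -0.0], [0.001, 0.0, -1.0]]
contact_force: [0.8, 1.3, 0.3]
finger_gap: 0.003
finger_force: 0.2
```

View pics/s4.png

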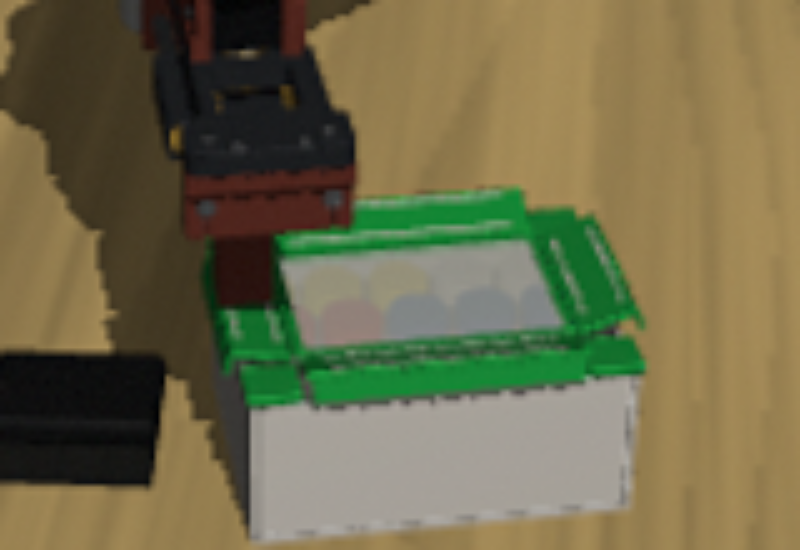

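Contact began at TCP z of about 65.5. The force rose to 3 N and then dropped to zero by 62, and the picture shows the finger mid-section with east now level, so it clicked. North is next, to the same depth.

```bash
python3 -m creep '[-1,0,0,-22,0,-1,40,30,-22,0,-1,78,58,-22,0,-1,78,58,-10,0,-1,78,58,-4,0,-1,78,58,-1,0,-1,78,58,1,0,-1,78,58,1,0]'
```

```text
t: 11.55
ee_pos: [559.1, 133.6, 61.3]
ee_rot: [[-0.965, -0.262, 0.0], [-0.262, 0.965, -0.001], [0.0, -0.001, -1.0]]
contact_force: [0.3, -0.1, -0.3]
finger_gap: 0.005
finger_force: 0.0
```

```bash
python3 -m creep '[-1,0,0,-23,0,-1,0,-60,-23,0,-1,0,-116,-23,0,-1,0,-116,-11,0,-1,0,-116,-5,0,-1,0,-116,-2,0,-1,0,-116,0,0,-1,0,-116,0,0]'
```

```text
t: 12.55
ee_pos: [588.9, 23.4, 61.4]
ee_rot: [[-0.964, -0.264, -0.0], [-0.264, 0.964, 0.0], [0.0, 0.001, -1.0]]
contact_force: [-0.4, 1.2, 0.0]
finger_gap: 0.007
finger_force: 0.0
```

```bash
python3 -m creep '[-1,0,0,-23,0,-1,40,30,-23,0,-1,78,58,-23,0,-1,78,58,-11,0,-1,78,58,-5,0,-1,78,58,-2,0,-1,78,58,0,0,-1,78,58,0,0]'
```

```text
t: 13.55
ee_pos: [499.4, 57.3, 61.4]
ee_rot: [[-0.965, -0.262, 0.001], [-0.262, 0.965, -0.0], [-0.001, -0.0, -1.0]]
contact_force: [-1.3, 0.1, -0.7]
finger_gap: 0.005
finger_force: 0.0
```

```bash
python3 -m creep '[-1,0,0,-40,0,-1,0,0,-90,0,-1,0,0,-140,0,-1,20,0,-160,0,-1,20,0,-160,0]'
python3 - <<'E'
from h import *
b=imaging.grab_frame('side')[230:320,295:415,::-1]
a=cv2.imread('pics/side.png')[230:320,295:415]
cv2.imwrite('pics/cmp2.png',cv2.resize(np.vstack([a,b]),(400,600),interpolation=cv2.INTER_CUBIC))
E
```

```text
t: 14.18
ee_pos: [480.1, 52.2, 223.2]
ee_rot: [[-0.965, -0.262, 0.004], [-0.262, 0.965, 0.001], [-0.004, 0.0, -1.0]]
contact_force: [0.7, 0.0, -0.5]
finger_gap: 0.006
finger_force: 0.0
```

View pics/cmp2.png

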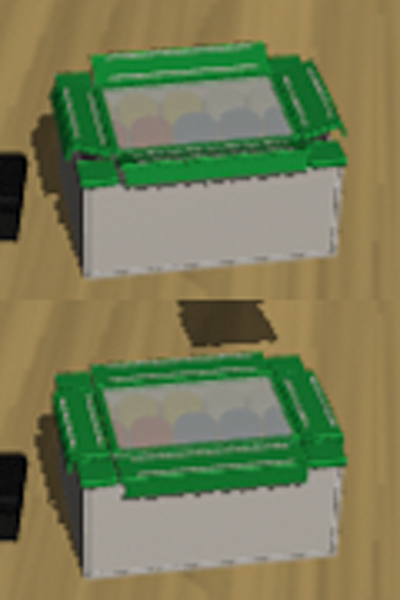

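The lower crop shows all four sections level: far (180,370), near (210,475), left (75,420) and right (310,405). The tub hasn't moved, and the arm is clear.

```bash
python3 -c "
from cell import bot
print(bot.hand_in())"
```

```text
the job is handed in; nothing more can be done
None
```

I pressed all four rim sections, and the last camera image shows them level with the tub still in place; the job is handed in, but no verdict was returned.

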